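Turn the oat biscuit over with the hinged tray

ROBOT

A 7-joint arm with a two-finger parallel gripper is mounted at the origin on the work surface. World frame = base frame: x ahead of the robot, y to its left, z up, the work surface at z = 0. Lengths are in mm, angles in rad, forces in N, time in s.
With the tool pointing down it reaches from about 400 to 900 mm from the base axis. Payload 5.6 kg.
Tool frame: the origin (TCP) lies midway between the tips of the shut fingers; the grasp point (between the pads) lies 19 mm behind it; x points along the fingers, y is the direction in which the jaws open and shut, and the axes are right-handed (so a half turn about x gives the same grasp; the last joint's range is limited). The gripper opens to 92 mm and grips with 3 to 60 N. Pads are 20 mm wide; open, the fingers measure 128 mm over their backs; the gripper's body (75 mm by 189 mm) begins 69 mm behind the grasp point.
Start: joints at [-1.253, 0.468, -0.012, 1.603, 0.006, 1.071, -0.056], TCP at [229.506, 608.142, 214.592] pointing down, gripper open.
Joint ranges: [-2.53, 2.53], [-0.31, 2.02], [-1.57, 1.55], [0.28, 2.44], [-1.29, 4.43], [0.15, 1.84], [-2.92, 2.92]. Speed limits (rad/s): [2.57, 2.57, 3.14, 3.14, 3.14, 3.14, 3.14].

INTERFACE

Orientations are given as a rotation vector (axis times angle).
In Python, from cell import robot, grip, kin, viewer gives the robot as it stands. Calls block until the motion is done:
- robot.movep(position, orientation): joint-space move of the TCP to a pose.
- robot.servo_line(position, feed=150, rotation=None): straight line of the TCP; rotation=None keeps the orientation; feed is the mean speed in mm/s.
- robot.goto_joints(angles): joint-space move.
- grip(opening, newtons=None): opening from 0.0 (shut) to 1.0 (fully open); newtons is the grip in N (None keeps the last); returns when the fingers have stopped.
- robot.hold(seconds).
- kin.ik(position, orientation): joint angles nearest the present ones, or None.
- robot.observe(): the state.
- viewer.read_camera(name): name is "scene" or "top" or "wrist"; returns the picture (400x640x3 uint8, red, green, blue); there is no depth.
- viewer.camera_info(name): a dict with "camera_matrix" (3x3 intrinsics, pixels), "k1" (the pictures are not rectified: a ray, as slopes to the right and down, at radius r is drawn at 1 + k1 r^2 times it, then the intrinsics apply), "R" (3x3) and "t" (3): a world point X has camera coordinates R X + t. Camera axes: x right, y down, z forward; pixel columns grow to the right and rows downward; lengths in mm; the calibration is good to about 2 mm. A picture is of the moment at which its call begins: read the wrist's pose just before it. camera_info takes no time and is no camera call; for the wrist camera it gives the pose at the moment of the call.
A pose or a line that the arm cannot do raises robot.IKError and nothing moves.
- robot.job_done(): hands the job in, once; it reports no verdict.
Trained networks look in the newest picture that a camera, given by its name, has taken for a name from the list of things; names that differ only in an ending like _2 or _b are one class to them, and where a whole thing is asked for, a point or a joint stands for the part that bears it (a point fixed in the world has none). Each returns a list of dicts, best first, with "confidence" (0 to 1); they miss things now and then, are a little off and sometimes report something else, mostly with a low value. They report only what shows in the picture. A call takes as long as a camera call. They do not tell look-alikes from the thing itself.
- viewer.silhouettes(name, camera): "mask" (400x640 bool, what is visible of it).
- viewer.pinpoint(name, camera): "at" ([x, y, z] in mm, in the coordinates of the camera as it stood for that picture, good to about 4 mm: a listed point, or the origin of a listed thing).
The state is a dict: "t": time; "joints": joint angles; "joint_velocities": joint speeds; "joint_torque": joint torques, N m; "tcp_pos": TCP position; "tcp_rot": TCP orientation; "contact_force": force on the tool from outside, world axes, zero at the start; "wrist_torque": the same for the moment, N m; "grip_width": opening from 0.0 (shut) to 1.0 (fully open).
Only numpy, scipy, OpenCV 4.12 (cv2) and the standard library are available. Lean on these libraries where they do the work, as an engineer would, in place of code of your own. Each camera call takes 0.05 s, during which the arm holds its last target.

TASK

Lift the hinged metal tray by its black bar handle and swing it up and over until the oat biscuit slides to the low lip and tumbles, other face up, flat onto the wooden landing board. Then bring the emptied tray back down, under control and without letting it slam, until it is fully down on its rests, and let go. Do not touch the biscuit itself, and leave the tins beside it and the ramekins on the deck where they stand.

Things in the scene. Friction and masses are not known exactly. Their poses are not given: they have to be found in the camera images.
- stand: Wooden turning stand, fixed to the table, 455 x 196 mm. Origin on the table straight below the tray's hinge line; x points from the hinge along the lowered tray to its handle, y along the hinge line, z up. Landing board on the -x side, tray on the +x side, and past the handle a wooden deck on four posts (10 mm thick, at x = 230 and 285, y = +-86 mm).
- deck_edge (a point): middle of the deck's lower edge nearest the handle, 205 mm above the table. The deck is 8 mm thick, reaches 100 mm from here along the stand's +x and is 190 mm wide. It lies only 14 mm beyond the handle and 85 mm above it, so a gripper coming straight down would strike it: come in leaning back towards the hinge by 35 to 45 degrees from vertical.
- hinge_mid (a point): middle of the tray's hinge line, 45 mm above the table; axes as the stand's, the hinge line is the y axis
- tray (a joint): angle of the tray about the hinge line, rad: 0 = flat on its rests, growing as the handle is lifted up and over towards the landing board; 1.57 = upright; stop at 2.0. Light friction only: it falls back if let go below about 1 rad. The biscuit slides to the lip at about 0.4 to 0.8 rad and tumbles over it between 1.6 and 1.9 rad.
- handle_mid (a point): middle of the black round bar handle, 16 mm thick, 128 mm long, parallel to the hinge line, held at its ends by thin arms; it turns with the tray. With the tray down it is 180 mm from the hinge line along the stand's x and 75 mm above the hinge (120 mm above the table): an arc of 195 mm radius. The bar may turn between the finger pads.
- tray_mid (a point): middle of the tray's floor (top face), 79 mm from the hinge line and 8 mm above it; turns with the tray. Aluminium tray, 0.35 kg, 138 mm wide, from 8 to 150 mm from the hinge; side and end walls stand 24 mm above the floor, the lip at the hinge end 14 mm.
- biscuit_mid (a point): oat biscuit slab, baked hard, loose in the tray: 80 mm (its x) by 110 mm (its y, about along the hinge) by 16 mm thick, about 0.13 kg; point at its centre. Its z axis points out of the scored face (squares and dots), which is up at the start and must be down at the end; the other face is plain.
- board_mid (a point): middle of the landing board's top face, 80 mm from the hinge line on the side away from the tray, 25 mm above the table. The board runs 156 mm from the hinge line, is 176 mm wide inside and has rails 15 mm high.
- tin_a_mid (a point): food tin with a paper label standing on the table, 74 mm across, 105 mm tall; point at its centre. Leave it alone. Beside the tray, on the stand's -y side.
- tin_b_mid (a point): food tin with a paper label standing on the table, 74 mm across, 105 mm tall; point at its centre. Leave it alone. Beside the tray, on the stand's +y side.
- ramekin_a_mid (a point): white ramekin, 64 mm across, 40 mm tall, standing loose on the deck of the stand; point at its centre. Leave it alone.
- ramekin_b_mid (a point): white ramekin, 64 mm across, 40 mm tall, standing loose on the deck of the stand; point at its centre. Leave it alone.
Things that resemble listed ones, but are neither listed nor needed, are in the scene too. Of the things that look like the part that bears biscuit_mid, the smallest one is meant.

How it is judged:
By the outcome, as a careful person would: the job done as asked, in the order asked, and still so for the second after the job is handed in, with the robot touching nothing.
It also fails if it takes over 51 s, if anything falls off the work surface, if the arm or the gripper's body presses on something with over 40 N, if the wrist force passes 120 N, or if a joint passes its speed limit or range.

## Working session

There is one attempt and no reset: what is moved stays moved. The work goes in short steps, each a Python script; the robot and the scene stay as the last script left them, time stands still between calls to the robot, and variables do not carry over. Pictures are saved under pics/ and viewed, and the job is handed in when it is done.

```bash
ls -la; mkdir -p pics; cat > h.py <<'E'
import numpy as np, cv2
from scipy.spatial.transform import Rotation as Rn
from cell import robot, grip, kin, viewer
def save(im,n): cv2.imwrite('pics/'+n,cv2.cvtColor(im,cv2.COLOR_RGB2BGR))
def c2w(info,p): return np.array(info['R']).T@(np.array(p)-np.array(info['t']))
def proj(info,X):
    c=np.array(info['R'])@np.array(X,float)+np.array(info['t']); s=c[:2]/c[2]; r2=s@s
    s=s*(1+info['k1']*r2); K=np.array(info['camera_matrix']); return (K@[s[0],s[1],1])[:2]
E
python3 - <<'E'
from h import *
for c in ('scene','top'):
    im=viewer.read_camera(c); save(im,c+'0.png'); info=viewer.camera_info(c)
    for n in ('stand','deck_edge','hinge_mid','handle_mid','tray_mid','biscuit_mid','board_mid','tin_a_mid','ramekin_a_mid'):
        for d in viewer.pinpoint(n,c):
            w=c2w(info,d['at']); print(c,n,round(d['confidence'],2),w.round(0),proj(info,w).round(0))
print(robot.observe()['t'],robot.observe()['tcp_rot'])
E
```

```text
total 12
drwxr-xr-x  3 agent agent 4096 Dec  7 01:46 .
drwxr-xr-x 23 root  root  4096 Dec  7 01:46 ..
drwxr-xr-x  2 agent agent 4096 Dec  7 01:46 pics
scene stand 0.57 [514.  -9.  -1.] [322. 245.]
scene deck_edge 0.67 [600. 164. 207.] [336. 230.]
scene deck_edge 0.51 [662. 196. 234.] [325. 238.]
scene hinge_mid 0.92 [514.  -4.  46.] [323. 235.]
scene handle_mid 0.73 [592. 154. 123.] [336. 251.]
scene biscuit_mid 0.95 [182. 335.  15.] [470. 251.]
scene biscuit_mid 0.76 [ 347. -362.   11.] [300. 182.]
scene board_mid 0.8 [478. -79.  26.] [317. 225.]
scene tin_a_mid 0.64 [718.  -8.  56.] [268. 259.]
scene ramekin_a_mid 0.69 [664. 199. 236.] [325. 238.]
top stand 0.56 [509.  -7.   3.] [312. 188.]
top deck_edge 0.83 [595. 167. 202.] [244. 147.]
top hinge_mid 0.77 [513. -14.  47.] [315. 185.]
top handle_mid 0.74 [586. 156. 121.] [253. 157.]
top tray_mid 0.83 [543.  59.  54.] [290. 175.]
top biscuit_mid 0.94 [555.  70.  63.] [286. 171.]
top biscuit_mid 0.86 [ 345. -360.   10.] [428. 241.]
top biscuit_mid 0.65 [177. 344.  12.] [197. 298.]
top board_mid 0.6 [476. -79.  26.] [336. 198.]
top board_mid 0.34 [553.  65.  65.] [288. 171.]
top tin_a_mid 0.62 [714. -10.  52.] [313. 118.]
top ramekin_a_mid 0.8 [662. 200. 231.] [228. 118.]
1.0 [ 0.28318055  1.55216267 -0.28305866]
```

View pics/scene0.png

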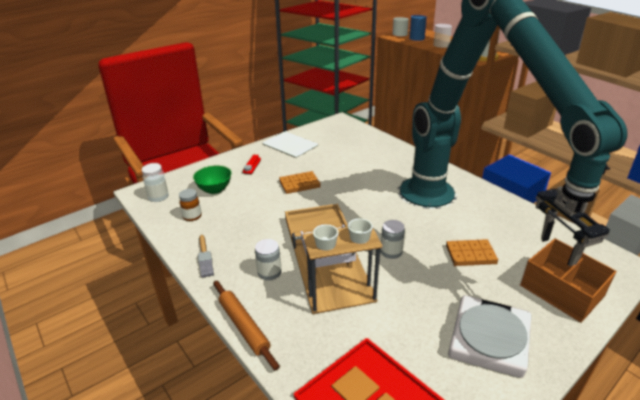

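View pics/top0.png

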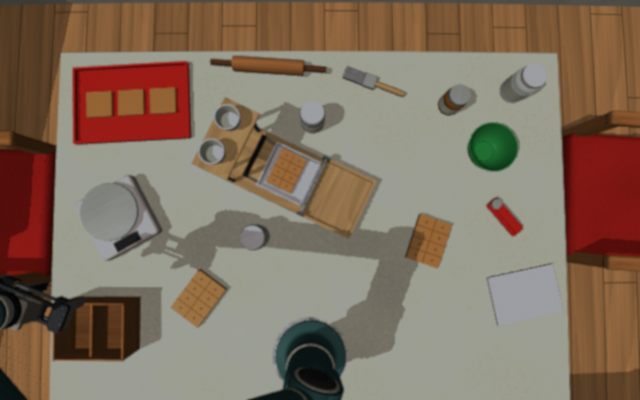

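The lookalikes are slabs in the top view at (286,171) in the tray, (428,241) and (197,298) on the table, and plain squares in the red tray around (130,102). I'll fit the stand pose and check which slab is smallest in a close crop.

```bash
cat >> h.py <<'E'
import json,os
def SP():
    return json.load(open('pose.json'))
def sw(p):  # stand->world
    q=SP(); c,s=np.cos(q[2]),np.sin(q[2]); return np.array([q[0]+c*p[0]-s*p[1],q[1]+s*p[0]+c*p[1],p[2]])
def rot(lean,flip=1):
    q=SP(); sx=np.array([np.cos(q[2]),np.sin(q[2]),0]); sy=np.array([-sx[1],sx[0],0]); z=np.array([0,0,1.])
    x=np.sin(lean)*sx-np.cos(lean)*z; zt=flip*sy; y=np.cross(zt,x)
    return Rn.from_matrix(np.c_[x,y,zt])
def hand(th,r=195.,a0=np.arctan2(75,180)): return np.array([r*np.cos(th+a0),0,45+r*np.sin(th+a0)])
def tcp(p,R): return sw(p)+R.as_matrix()[:,0]*19
E
python3 - <<'E'
from h import *
from scipy.optimize import least_squares
L={'stand':(0,0),'hinge_mid':(0,0),'deck_edge':(194,0),'handle_mid':(180,0),'tray_mid':(79,0),'board_mid':(-80,0)}
obs=[]
im=viewer.read_camera('top')
for k in range(2):
  for c in ('scene','top'):
    viewer.read_camera(c); info=viewer.camera_info(c)
    for n in L:
        for d in viewer.pinpoint(n,c)[:1]:
            obs.append((n,c,c2w(info,d['at'])))
def f(q):
    c,s=np.cos(q[2]),np.sin(q[2])
    return np.concatenate([[q[0]+c*L[n][0]-w[0],q[1]+s*L[n][0]-w[1]] for n,_,w in obs])
r=least_squares(f,[513,-9,1.12],loss='soft_l1',f_scale=4)
print(r.x)
for (n,c,w),e in zip(obs,f(r.x).reshape(-1,2)): print(n,c,w.round(0),e.round(1))
json.dump(list(r.x),open('pose.json','w'))
info=viewer.camera_info('top')
for n in ('tin_a_mid','ramekin_a_mid','biscuit_mid'):
    for d in viewer.pinpoint(n,'top'):
        w=c2w(info,d['at']); q=r.x; cc,s=np.cos(q[2]),np.sin(q[2]); dx,dy=w[:2]-q[:2]
        print(n,round(d['confidence'],2),'stand',round(cc*dx+s*dy),round(-s*dx+cc*dy),w[2].round())
for d in viewer.silhouettes('biscuit_mid','top'):
    m=d['mask'].astype(np.uint8); cs=max(cv2.findContours(m,0,2)[0],key=cv2.contourArea); print('sil',round(d['confidence'],2),m.sum(),cv2.minAreaRect(cs))
v=cv2.resize(im[90:310,160:460],None,fx=2.6,fy=2.6,interpolation=2); save(v,'crop1.png')
print(robot.observe()['t'])
# reach
from collections import Counter
for flip in (1,-1):
  for lean in (35,40,45):
    for d in (0,.5,1.):   # d: fraction of rotation followed
      out=[]
      for th in np.linspace(0,1.95,8):
        R=rot(np.radians(lean)+(-d*th),flip)
        j=kin.ik(tcp(hand(th),R),R.as_rotvec()); out.append('ok' if j is not None else '--')
      print(flip,lean,d,out)
E
```

```text
[512.55746656  -9.41514641   1.12440673]
stand scene [512. -11.  -2.] [0.6 1.1]
hinge_mid scene [519.  -6.  47.] [-6.1 -3.4]
deck_edge scene [599. 165. 207.] [-3.1  0.8]
handle_mid scene [592. 154. 122.] [-1.7 -1.2]
board_mid scene [481. -81.  26.] [-2.5 -0.3]
stand top [511. -10.   4.] [1.9 0.1]
hinge_mid top [512. -12.  49.] [0.2 3.1]
deck_edge top [595. 166. 205.] [ 1.4 -0.3]
handle_mid top [587. 153. 126.] [ 3.7 -0.1]
tray_mid top [545.  60.  55.] [2.  2.3]
board_mid top [478. -81.  27.] [-0.1 -0.6]
stand scene [515. -12.  -1.] [-2.5  2.8]
hinge_mid scene [515.  -7.  45.] [-2.2 -2.3]
deck_edge scene [601. 165. 206.] [-5.1  1. ]
handle_mid scene [593. 152. 120.] [-2.6  0.7]
board_mid scene [478. -79.  25.] [-0.4 -2.2]
stand top [512.  -7.   2.] [ 0.3 -2.6]
hinge_mid top [513.  -8.  46.] [ 0.  -1.5]
deck_edge top [594. 165. 206.] [2.4 0.4]
handle_mid top [584. 153. 125.] [ 6.  -0.1]
tray_mid top [511. -12.  46.] [35.6 74.1]
board_mid top [477. -79.  24.] [ 1.3 -2.7]
tin_a_mid 0.71 stand 91 -185 51.0
ramekin_a_mid 0.94 stand 253 -42 231.0
biscuit_mid 0.88 stand 90 -3 65.0
biscuit_mi
[... 868 characters left out ...]
k']
1 45 0 ['ok', 'ok', 'ok', 'ok', 'ok', 'ok', 'ok', 'ok']
1 45 0.5 ['ok', 'ok', 'ok', 'ok', 'ok', 'ok', 'ok', 'ok']
1 45 1.0 ['ok', 'ok', 'ok', 'ok', 'ok', 'ok', 'ok', 'ok']
-1 35 0 ['ok', 'ok', 'ok', 'ok', 'ok', 'ok', 'ok', 'ok']
-1 35 0.5 ['ok', 'ok', 'ok', 'ok', 'ok', 'ok', 'ok', 'ok']
-1 35 1.0 ['ok', 'ok', 'ok', 'ok', 'ok', 'ok', 'ok', 'ok']
-1 40 0 ['ok', 'ok', 'ok', 'ok', 'ok', 'ok', 'ok', 'ok']
-1 40 0.5 ['ok', 'ok', 'ok', 'ok', 'ok', 'ok', 'ok', 'ok']
-1 40 1.0 ['ok', 'ok', 'ok', 'ok', 'ok', 'ok', 'ok', 'ok']
-1 45 0 ['ok', 'ok', 'ok', 'ok', 'ok', 'ok', 'ok', 'ok']
-1 45 0.5 ['ok', 'ok', 'ok', 'ok', 'ok', 'ok', 'ok', 'ok']
-1 45 1.0 ['ok', 'ok', 'ok', 'ok', 'ok', 'ok', 'ok', 'ok']
```

View pics/crop1.png

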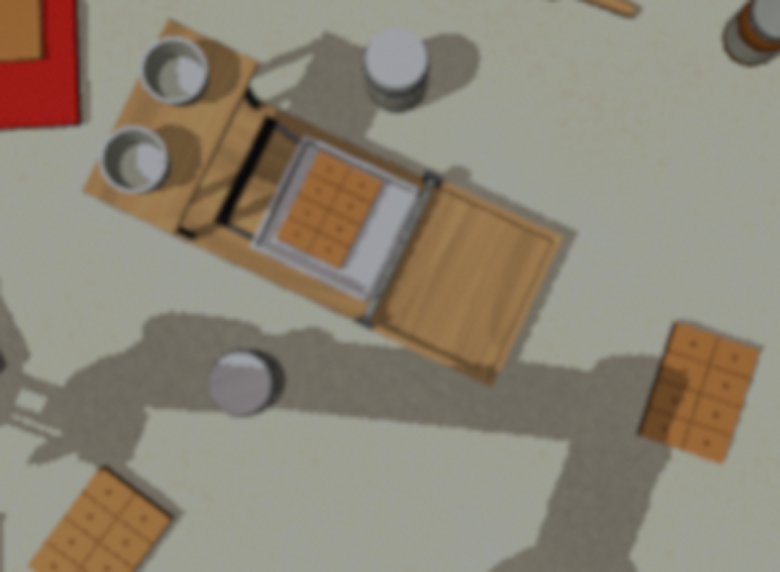

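The slab in the tray, at crop (330,210) or top view (286,171), is the smallest: 28x39 px against 36x50 and 36x45 px. It is scored face up and sits at stand x=90, z=65, as expected. The ramekins are at crop (175,70) and (135,160). Next I'll check continuity of the joint paths.

```bash
python3 - <<'E'
from h import *
p=robot.observe()['tcp_pos']
robot.servo_line([p[0],p[1],420],feed=200)
R=rot(np.radians(42),-1); ax=R.as_matrix()[:,0]
grip(0.5,20)
T=tcp(hand(0),R)
print(kin.ik(T-ax*110,R.as_rotvec()))
W=T-ax*110; W2=W.copy(); W2[2]=400
robot.movep(W2,R.as_rotvec())
o=robot.observe(); print(o['t'],np.round(o['joints'],2),o['tcp_pos'],W2)
robot.servo_line(W,feed=150)
o=robot.observe(); print(o['t'],np.round(o['joints'],2),o['tcp_pos'],W,o['contact_force'],o['grip_width'])
for c in ('wrist','scene'): save(viewer.read_camera(c),c+'1.png')
i=viewer.camera_info('wrist')
for n in ('handle_mid','deck_edge'):
  for d in viewer.pinpoint(n,'wrist'):print(n,d['confidence'],c2w(i,d['at']).round(1))
print(sw(hand(0)))
for y in(-64,0,64): print(proj(i,sw([180,y,120])))
E
```

```text
[ 0.69589995  0.43933137 -0.66205976  2.06738734 -0.79577804  0.60961353
  1.88075859]
6.8417 [ 0.36  0.09 -0.23  1.87 -0.78  1.07  1.61] [563.90392592  99.14564421 400.15817064] [563.97826809  98.02266073 400.        ]
8.4083 [ 0.39  0.37 -0.29  2.09 -1.    0.72  2.04] [564.3746754   97.97254216 188.27655855] [563.97826809  98.02266073 187.62617912] [-0.08787503  0.06970311  0.25623988] 0.49838421277420314
handle_mid 0.88 [590.1 155.7 119.5]
deck_edge 0.6 [591.8 168.9 206.5]
[590.26557722 152.9469475  120.        ]
[318.27894949 273.66142552]
[318.41628034 204.69460434]
[318.57380184 126.25935195]
```

View pics/wrist1.png

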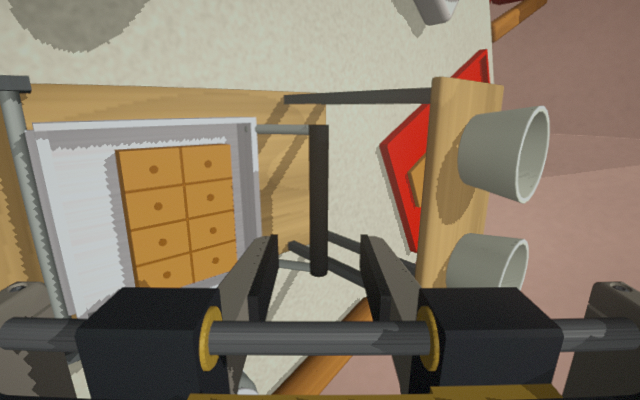

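View pics/scene1.png

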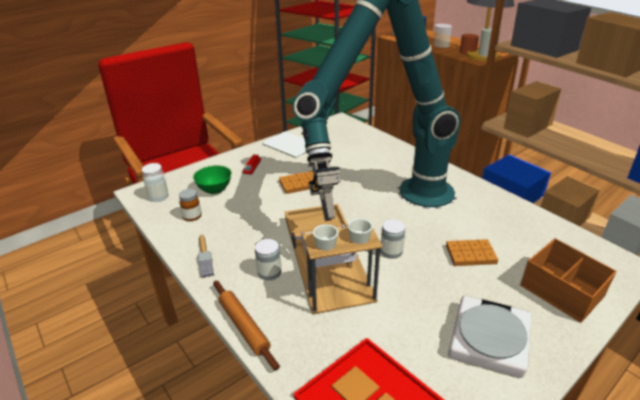

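The wrist view shows the bar from (318,126) to (318,275), which matches the projected ends (318,126) and (318,274). It lies between the open fingers, so I'll go in and grasp.

```bash
python3 - <<'E'
from h import *
R=rot(np.radians(42),-1); T=tcp(hand(0),R)
robot.servo_line(T,feed=80)
o=robot.observe(); print(o['t'],o['tcp_pos']-T,o['contact_force'].round(1) if hasattr(o['contact_force'],'round') else o['contact_force'])
grip(0.0,20)
o=robot.observe(); print(o['t'],o['grip_width']*92,np.round(o['tcp_pos']-T,1),np.round(o['contact_force'],1),np.round(o['joints'],2))
save(viewer.read_camera('wrist'),'wrist2.png')
E
```

```text
10.1333 [ 0.25158418 -0.43753151  0.33625739] [ 0.2 -1.6  0.1]
10.7 15.833539793112637 [0.1 0.1 0.3] [-0.3 -1.2  2.6] [ 0.31  0.56 -0.38  2.06 -1.16  0.5   2.18]
```

View pics/wrist2.png

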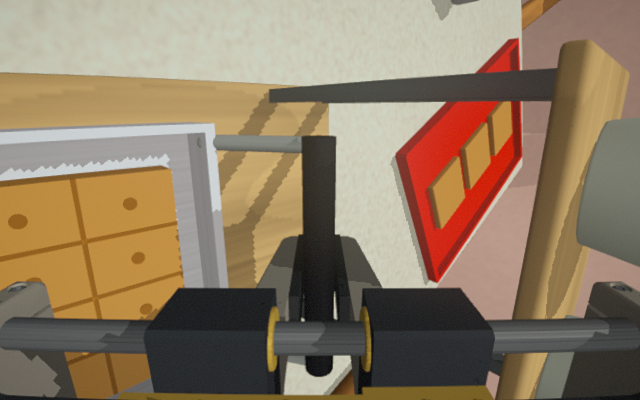

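The bar is gripped (15.8 mm opening, small forces). I'll lift in small arc steps.

```bash
cat >> h.py <<'E'
def arc(ths,feed,d=0.25,l0=42,lim=40):
    for th in ths:
        R=rot(np.radians(l0)-d*th,-1); T=tcp(hand(th),R)
        robot.servo_line(T,feed=feed,rotation=R.as_rotvec())
        o=robot.observe(); F=np.array(o['contact_force'])
        print(round(th,2),'t',round(o['t'],2),'err',np.round(o['tcp_pos']-T,1),'F',F.round(1),'gw',round(o['grip_width']*92,1),'j',np.round(o['joints'],2)[[0,2,4,5,6]])
        if np.linalg.norm(F)>lim: print('STOP'); return False
    return True
E
python3 - <<'E'
from h import *
arc([.1,.25,.4,.55,.7],70)
save(viewer.read_camera('wrist'),'wrist3.png')
E
```

```text
0.1 t 11.18 err [ 0.1  0.1 -0.1] F [ 2.2  1.4 -2.3] gw 15.6 j [ 0.28 -0.34 -1.09  0.54  2.09]
0.25 t 11.74 err [ 0.2  0.3 -0.1] F [ 2.9  1.8 -0.8] gw 15.4 j [ 0.25 -0.28 -0.99  0.59  1.97]
0.4 t 12.31 err [0.4 0.8 0.3] F [2.8 4.5 1.2] gw 15.1 j [ 0.23 -0.23 -0.9   0.64  1.87]
0.55 t 12.88 err [0.8 1.5 1.1] F [2.7 5.9 4.5] gw 15.3 j [ 0.22 -0.18 -0.82  0.7   1.8 ]
0.7 t 13.45 err [1.4 2.6 2.3] F [2.9 7.5 9.1] gw 15.1 j [ 0.22 -0.15 -0.75  0.75  1.74]
```

View pics/wrist3.png

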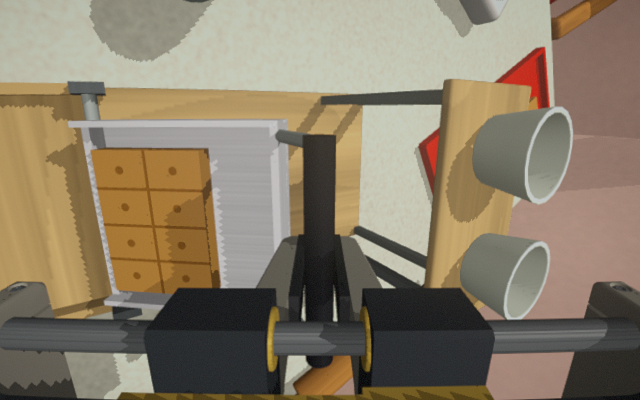

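The biscuit has slid to the lip: wrist view (150,220), flush with the hinge end wall. A radial outward force is building up, so my arc is a few mm off. I'll shift its centre by about (-2,+5) mm and watch the force.

```bash
cat >> h.py <<'E'
_h0=hand
C=np.array([-2.3,0,5.5])
def hand(th): return _h0(th)+C*min(1,th/.3)
E
python3 - <<'E'
from h import *
arc([.7,.9,1.1,1.3,1.4],70,lim=25)
save(viewer.read_camera('wrist'),'wrist4.png')
E
```

```text
0.7 t 13.75 err [ 0.1 -0.  -0.2] F [1.7 2.6 2.5] gw 15.3 j [ 0.22 -0.14 -0.74  0.76  1.74]
0.9 t 14.47 err [0.7 1.  1.3] F [0.8 3.5 7.9] gw 14.9 j [ 0.23 -0.1  -0.65  0.82  1.7 ]
1.1 t 15.18 err [0.9 1.  2.1] F [-0.7  2.4 14.1] gw 15.5 j [ 0.25 -0.07 -0.58  0.87  1.68]
1.3 t 15.9 err [ 0.2 -0.5  0.5] F [-0.4 -0.3  8.5] gw 14.9 j [ 0.27 -0.04 -0.51  0.89  1.68]
1.4 t 16.33 err [-0.  -0.6 -0.1] F [ 0.5 -0.9  3.7] gw 15.3 j [ 0.29 -0.02 -0.48  0.9   1.69]
```

View pics/wrist4.png

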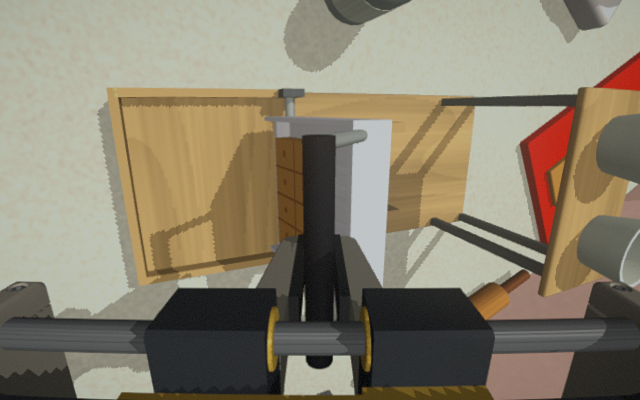

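The tray is near upright and the biscuit still rests on the lip, at (290,190). I'll continue gently to 1.9 rad.

```bash
python3 - <<'E'
from h import *
arc([1.5,1.6,1.7,1.8],50,lim=25)
save(viewer.read_camera('wrist'),'wrist5.png')
save(viewer.read_camera('top'),'top5.png')
E
```

```text
1.5 t 16.93 err [-0.2 -0.5 -0.3] F [ 2.  -0.7  1.3] gw 15.0 j [ 0.3  -0.01 -0.45  0.9   1.7 ]
1.6 t 17.48 err [-0.4 -0.3 -0.3] F [ 0.2 -1.1  1.2] gw 15.5 j [ 0.31  0.01 -0.43  0.9   1.71]
1.7 t 18.03 err [-0.5 -0.3 -0.4] F [ 0.1 -0.9  0.8] gw 15.4 j [ 0.32  0.02 -0.4   0.89  1.72]
1.8 t 18.58 err [-0.5 -0.1 -0.4] F [-1.  -0.1 -0.6] gw 15.4 j [ 0.33  0.03 -0.38  0.87  1.73]
```

View pics/wrist5.png

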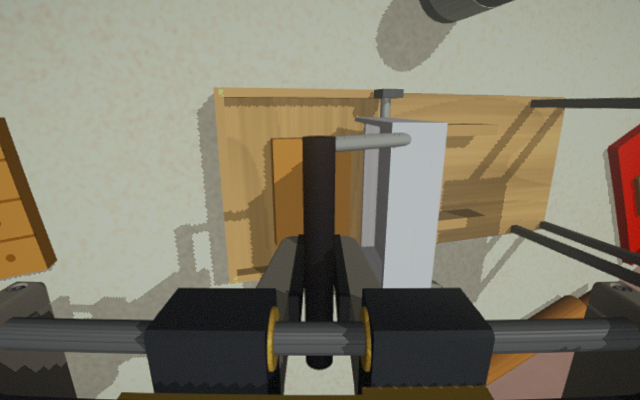

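View pics/top5.png

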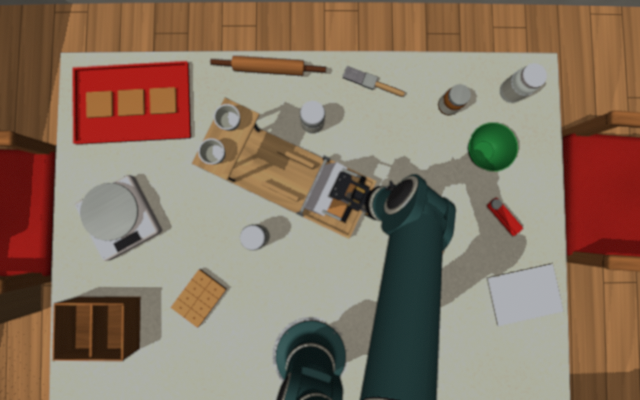

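The biscuit has tumbled and shows its plain face on the board, at wrist (290,190). I'll check that it is at rest and flat before returning.

```bash
python3 - <<'E'
from h import *
robot.hold(0.3)
im=viewer.read_camera('wrist'); i=viewer.camera_info('wrist'); save(im,'wrist6.png')
for d in viewer.pinpoint('biscuit_mid','wrist'):print(round(d['confidence'],2),c2w(i,d['at']).round(1))
print(sw([-80,0,33]))
print(abs(im.astype(int)-cv2.cvtColor(cv2.imread('pics/wrist5.png'),4)).mean())
E
```

```text
0.8 [482.  -78.3  29.2]
[478.02052849 -81.57607704  33.        ]
1.9006861979166667
```

View pics/wrist6.png

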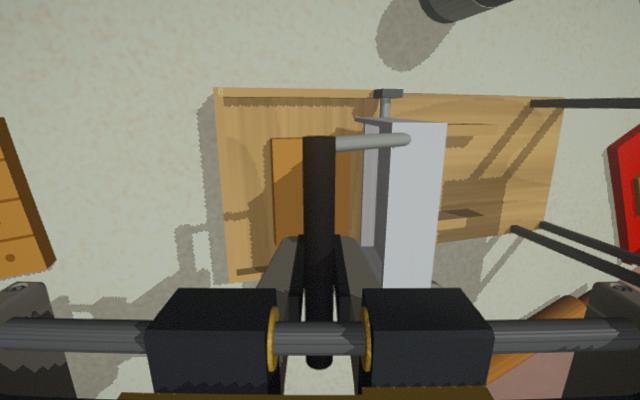

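It is at rest and centred on the board (z about 30 mm). I'll bring the tray back under control.

```bash
python3 - <<'E'
from h import *
arc([1.6,1.4,1.2,1.0,.8,.6,.4,.3,.2],80,lim=35) and arc([.12,.06],40,lim=30)
save(viewer.read_camera('wrist'),'wrist7.png')
E
```

```text
1.6 t 19.73 err [ 0.1 -0.1  0.4] F [-4.5 -0.5  4.4] gw 15.2 j [ 0.31  0.01 -0.43  0.9   1.71]
1.4 t 20.38 err [ 0.3 -0.  -0.1] F [ 0.3 -0.6 -0. ] gw 15.4 j [ 0.29 -0.02 -0.48  0.9   1.69]
1.2 t 21.03 err [ 0.4  0.2 -0. ] F [ 2.9 -1.3 -2.1] gw 15.7 j [ 0.26 -0.05 -0.54  0.88  1.68]
1.0 t 21.68 err [ 0.3  0.1 -0.1] F [ 2.3 -1.1 -1.8] gw 15.5 j [ 0.24 -0.09 -0.61  0.84  1.68]
0.8 t 22.32 err [ 0.1 -0.  -0.2] F [ 3.2 -1.3 -2.2] gw 15.1 j [ 0.22 -0.12 -0.69  0.79  1.71]
0.6 t 22.97 err [-0.  -0.3 -0.1] F [ 2.9 -3.1 -2.7] gw 15.0 j [ 0.22 -0.16 -0.78  0.73  1.77]
0.4 t 23.61 err [-0.2 -0.5 -0.2] F [ 1.2 -3.6 -3.8] gw 15.6 j [ 0.22 -0.22 -0.89  0.66  1.86]
0.3 t 24.0 err [-0.4 -0.8 -0.6] F [ 0.9 -4.6 -5. ] gw 15.0 j [ 0.24 -0.25 -0.95  0.62  1.92]
0.2 t 24.42 err [-0.5 -1.1 -0.8] F [-0.7 -5.9 -4.9] gw 15.8 j [ 0.25 -0.28 -1.02  0.58  2.  ]
0.12 t 24.99 err [-0.8 -1.9 -1.1] F [-2.2 -7.2 -4.1] gw 14.6 j [ 0.27 -0.31 -1.08  0.55  2.07]
0.06 t 25.46 err [-1.1 -2.6 -1.6] F [-2.1 -8.5 -5.7] gw 15.3 j [ 0.29 -0.34 -1.12  0.53  2.12]
```

View pics/wrist7.png

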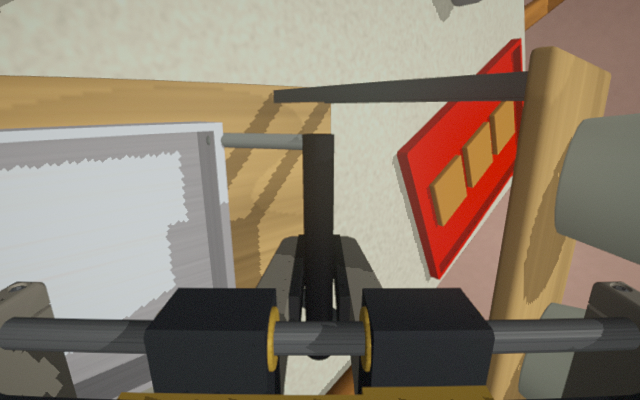

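```bash
python3 - <<'E'
from h import *
C0=np.array([-3.,0,0])
for th in (.03,.0,-.015,-.03):
    R=rot(np.radians(42),-1); T=tcp(hand(max(th,0))+C0+np.array([0,0,min(th,0)*180]),R)
    robot.servo_line(T,feed=30,rotation=R.as_rotvec()); o=robot.observe()
    print(th,round(o['t'],2),np.round(o['tcp_pos']-T,1),np.round(o['contact_force'],1),np.round(o['tcp_pos'],1))
    if o['contact_force'][2]>8: break
save(viewer.read_camera('wrist'),'wrist8.png');i=viewer.camera_info('wrist')
for d in viewer.pinpoint('handle_mid','wrist'):print(d['confidence'],c2w(i,d['at']).round(1))
save(viewer.read_camera('scene'),'scene8.png')
E
```

```text
0.03 25.85 [ 0.3 -1.3  2. ] [ -8.4 -12.1  11.9] [593.6 158.1 113.8]
0.82 [586.  156.9 120.9]
```

View pics/wrist8.png

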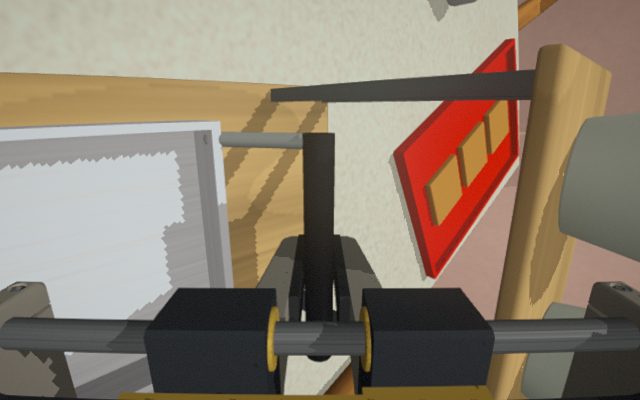

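The force on the tray is now about 17 N tangentially downward, and only the rests can balance that, so it is seated. The tray is empty in the wrist view, and the bar is measured at z 121 (120 expected). I'll ease off, release and back out.

```bash
python3 - <<'E'
from h import *
R=rot(np.radians(42),-1); ax=R.as_matrix()[:,0]
p=np.array(robot.observe()['tcp_pos']); robot.servo_line(p,feed=30)
o=robot.observe(); print(np.round(o['contact_force'],1))
grip(0.45)
o=robot.observe(); print(round(o['t'],2),o['grip_width'],np.round(o['contact_force'],1)); 
save(viewer.read_camera('wrist'),'wrist9.png'); i=viewer.camera_info('wrist')
for y in(-64,64): print(proj(i,sw([180,y,120])))
p=np.array(o['tcp_pos']); robot.servo_line(p-ax*110,feed=100)
o=robot.observe(); print(round(o['t'],2),np.round(o['contact_force'],1))
save(viewer.read_camera('wrist'),'wrist10.png'); i=viewer.camera_info('wrist')
for y in(-64,64): print(proj(i,sw([180,y,120])))
for d in viewer.pinpoint('handle_mid','wrist'):print(d['confidence'],c2w(i,d['at']).round(1))
p=np.array(o['tcp_pos']); p[2]=400; robot.servo_line(p,feed=200)
save(viewer.read_camera('wrist'),'wrist11.png');print(robot.observe()['t'])
E
```

```text
[-1.6 -4.9 -3.3]
26.81 0.45036781195054115 [ 0.4  0.6 -0.4]
[318.11301965 354.32743026]
[318.30984057 136.23543719]
28.11 [-0.8 -0.2  0.7]
[318.36296301 269.44779839]
[318.48272045 126.32065316]
0.71 [587.2 155.5 121.3]
29.4333
```

View pics/wrist10.png

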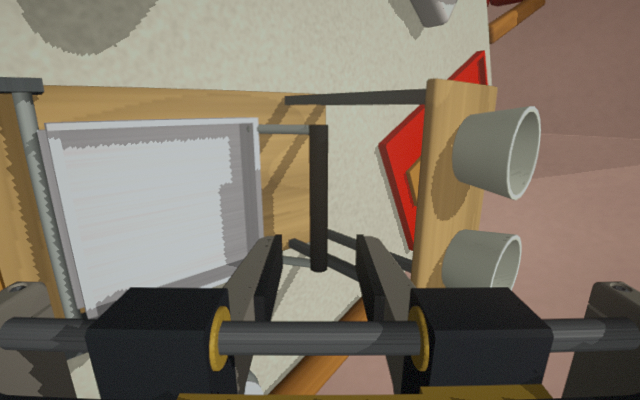

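View pics/wrist11.png

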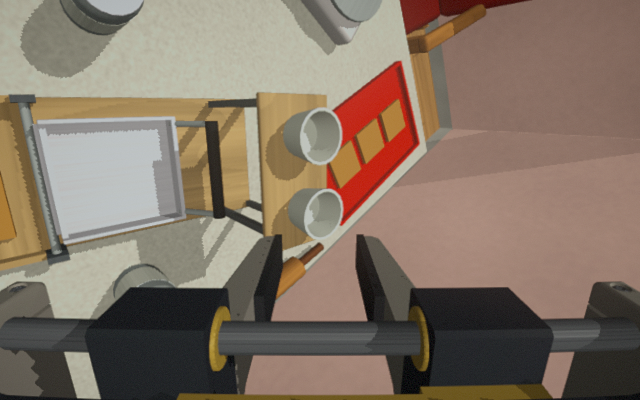

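The tray is down and empty: the bar, wrist10 (318,125)-(318,270), matches the projected rest position. Both ramekins are standing. I'll move the arm clear for a last look at the board.

```bash
python3 - <<'E'
from h import *
R0=[0.28318055,1.55216267,-0.28305866]
robot.movep([229.5,608,420],R0)
o=robot.observe(); print(o['t'])
a=viewer.read_camera('top'); i=viewer.camera_info('top')
for n in ('biscuit_mid','handle_mid','tray_mid','tin_a_mid','ramekin_a_mid'):
  for d in viewer.pinpoint(n,'top'):print(n,round(d['confidence'],2),c2w(i,d['at']).round(0))
b=viewer.read_camera('scene')
save(cv2.resize(a[90:270,180:400],None,fx=3,fy=3,interpolation=2),'top12.png'); save(cv2.resize(b[160:330,220:440],None,fx=3,fy=3,interpolation=2),'scene12.png')
E
```

```text
31.65
biscuit_mid 0.92 [484. -78.  33.]
biscuit_mid 0.87 [177. 340.  12.]
biscuit_mid 0.78 [ 344. -361.    7.]
handle_mid 0.92 [590. 154. 120.]
tray_mid 0.82 [545.  61.  52.]
tin_a_mid 0.87 [716.  -6.  50.]
ramekin_a_mid 0.96 [659. 203. 233.]
ramekin_a_mid 0.6 [477. -82.  25.]
```

View pics/top12.png

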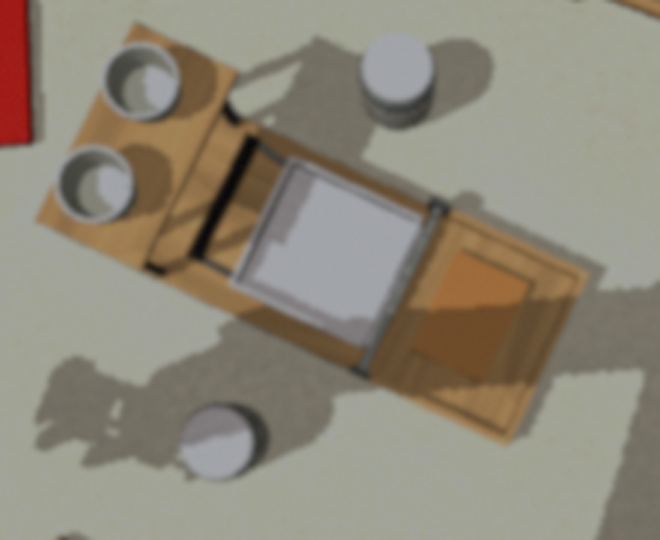

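View pics/scene12.png

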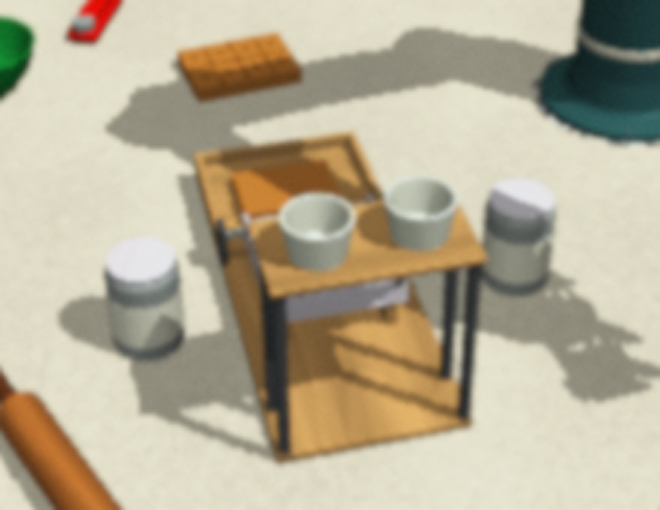

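The biscuit lies flat inside the board rails with its plain face up, at crop (475,315). The tray is down and empty, the tins and ramekins stand where they were, and the arm is clear.

```bash
python3 -c "
from cell import robot
robot.job_done()"
```

```text
the job is handed in; nothing more can be done
```

I swung the tray up to 1.8 rad by its bar handle. The biscuit slid to the lip and tumbled onto the landing board, and I brought the emptied tray back down onto its rests and let go. I handed the job in at about 32 s on the robot's clock.

**Last checks:**
- **Biscuit:** it lies flat on the board with its plain face up, at (484, -78, 33), close to the expected (478, -82, 33).
- **Tray:** it is empty and down, with the bar at z = 120 as at the start.
- **Tins and ramekins:** the last pictures show all four in place. The networks re-measured only one tin and one ramekin, and both were within about 4 mm of before.

**Disagreements:**
- My arc was a few mm off, so the bar slipped about 10 mm along the finger pads. Wrist force stayed at about 19 N or less at every reading.
- The last top-view search also reported a low-confidence "ramekin" (0.6) on the landing board. The picture shows no ramekin there.

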